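# Complete the slide staining line

## Task

Complete the staining line in the steel drip tray, leaving the violet-capped haematoxylin and red-capped eosin jars where they stand: the blue-capped rinse jar goes midway between them, the green-capped dewaxing jar next to the haematoxylin on its outer side and the yellow-capped alcohol jar next to the eosin on its outer side, so that all five stand upright in one straight, evenly spaced row. Lay the orange slide box flat in the empty near half of the tray, straight in front of the green-capped jar on the robot's side and with its long side parallel to the row. Set everything down gently without dropping it, keep the filled jars upright, and leave the timer, the beaker of brushes and the wax block alone.

Things in the scene. Friction and masses are not known exactly. Their poses are not given: they have to be found in the camera images.
- tray: shallow steel drip tray, fixed: 236 mm (its x) by 416 mm (its y, along which the jar row runs), 3 mm walls, rolled rim 25.5 mm above the bench, inner floor 3 mm above it. Origin: centre of its underside, x away from the robot (yaw within 12 degrees). The row stands on its line x = +50 mm; its half towards the robot is empty
- haematoxylin: haematoxylin jar, violet cap, amber body, 300 g, already in the tray at its x = 50 mm and y = +72 or -72 mm (it and the eosin jar are 144 mm apart, either may be on the left); it stays. 95 mm tall, foot 58 mm across, body 50 mm, cap 54 mm across from 72 to 95 mm height (grip the cap); origin: centre of its underside, z up
- eosin: eosin jar, red cap, amber body, 300 g, in the tray at the other of the two places; it stays. 95 mm tall, foot 58 mm across, body 50 mm, cap 54 mm across from 72 to 95 mm height (grip the cap); origin: centre of its underside, z up
- dewax: dewaxing jar, green cap, white body, about 240 g, on the bench beside the tray. 95 mm tall, foot 58 mm across, body 50 mm, cap 54 mm across from 72 to 95 mm height (grip the cap); origin: centre of its underside, z up
- rinse: rinse jar, blue cap, white body, about 240 g, on the bench beside the tray. 95 mm tall, foot 58 mm across, body 50 mm, cap 54 mm across from 72 to 95 mm height (grip the cap); origin: centre of its underside, z up
- alcohol: alcohol jar, yellow cap, white body, about 240 g, on the bench beside the tray. 95 mm tall, foot 58 mm across, body 50 mm, cap 54 mm across from 72 to 95 mm height (grip the cap); origin: centre of its underside, z up
- slide_box: closed slide mailer lying flat on the bench: orange body with a white flip cap at its +x end, 88 mm long (its x), 30 mm wide (32 mm at the cap; its y), 20 mm high, about 60 g; origin at the centre of its underside, z up
- timer: bystander: white bench timer, 66 x 70 x 24 mm, lying to the right of the tray; origin at the centre of its underside
- brush_beaker: bystander: glass beaker 68 mm across and 85 mm high with brushes standing in it to 136 mm; origin at the centre of its underside
- wax_block: bystander: wax block on a pink cassette, 28 x 40 x 13 mm, on the bench between robot and tray; origin at the centre of its underside

How it is judged:
At the end, for the whole second after the job is handed in: White jars upright on tray floor within 13 mm of the stain jars' line, each 60 to 86 mm from its stain neighbour(s), the end jars over 190 mm from the other stain; slide box flat, 48+ mm before the row, within 22 mm of the green jar's place along it, 0.2 rad; stains moved < 8 mm; released, at rest (x of dewax in the frame of tray between 0.037 and 0.063 m and z of dewax in the frame of tray between -0.001 and 0.007 m and angle between each of dewax, rinse, alcohol, haematoxylin, eosin's own z axis and vertical below 0.08 rad and x of rinse in the frame of tray between 0.037 and 0.063 m and z of rinse in the frame of tray between -0.001 and 0.007 m and x of alcohol in the frame of tray between 0.037 and 0.063 m and z of alcohol in the frame of tray between -0.001 and 0.007 m and horizontal distance between dewax and haematoxylin between 0.06 and 0.086 m and horizontal distance between dewax and eosin above 0.19 m and horizontal distance between alcohol and eosin between 0.06 and 0.086 m and horizontal distance between alcohol and haematoxylin above 0.19 m and horizontal distance between rinse and haematoxylin between 0.06 and 0.086 m and horizontal distance between rinse and eosin between 0.06 and 0.086 m and ((y of haematoxylin in the frame of tray above 0 m and y of slide_box in the frame of tray between 0.122 and 0.168 m) or (y of haematoxylin in the frame of tray below 0 m and y of slide_box in the frame of tray between -0.168 and -0.122 m)) and x of slide_box in the frame of tray between -0.095 and 0.002 m and z of slide_box in the frame of tray between -0.001 and 0.007 m and angle between slide_box's own z axis and vertical below 0.1 rad and angle between the x axis of slide_box and the y axis of tray, either way round below 0.2 rad and linear speed of each of dewax, rinse, alcohol, slide_box, haematoxylin, eosin below 0.02 m/s and angular speed of each of dewax, rinse, alcohol, slide_box, haematoxylin, eosin below 0.2 rad/s and distance of each of haematoxylin, eosin from where it was at the start of the episode below 0.008 m); the robot touches nothing.
It fails at once if a stain jar, which stays where it stands, shifted by more than 8 mm (distance of any of haematoxylin, eosin from where it was at the start of the episode above 0.008 m).
It fails at once if a filled jar tipped more than 35 degrees (angle between any of dewax, rinse, alcohol, haematoxylin, eosin's own z axis and vertical above 0.6 rad).
It fails at once if a jar or the slide box dropped instead of set down (free of the fingers and moving faster than 0.45 m/s: a fall of over 10 mm) ((contact force between the fingers and dewax below 0.5 N and linear speed of dewax above 0.45 m/s) or (contact force between the fingers and rinse below 0.5 N and linear speed of rinse above 0.45 m/s) or (contact force between the fingers and alcohol below 0.5 N and linear speed of alcohol above 0.45 m/s) or (contact force between the fingers and slide_box below 0.5 N and linear speed of slide_box above 0.45 m/s)).
It fails at once if the timer, beaker or wax block shifted by more than 20 mm (distance of any of timer, brush_beaker, wax_block from where it was at the start of the episode above 0.02 m).
It also fails if it takes over 106 s, if anything falls off the work surface, if the arm or the gripper's body presses on something with over 40 N, if the wrist force passes 120 N, or if a joint passes its speed limit or range.

## Robot

A 6-joint arm with a two-finger parallel gripper is mounted at the origin on the work surface. World frame = base frame: x ahead of the robot, y to its left, z up, the work surface at z = 0. Lengths are in m, angles in rad, forces in N, time in s.
With the tool pointing down it reaches from about 0.35 to 0.775 m from the base axis. Payload 5.5 kg.
Tool frame: the origin (TCP) lies midway between the tips of the shut fingers; the grasp point (between the pads) lies 19 mm behind it; z points along the fingers, y is the line along which they close (so a half turn about z gives the same grasp; the last joint's range is limited). The gripper opens to 85 mm and grips with 20 to 120 N. Pads are 22 mm wide; open, the fingers measure 114 mm over their backs; the gripper's body (76 mm by 85 mm) begins 54 mm behind the grasp point. The pads swing forward as they close: fully open they stand 13 mm farther back than shut.
Start: joints at [1.174, 0.313, 0.046, 1.304, 0, 1.431], TCP at [0.146, 0.556, 0.231] pointing down, gripper open.
Joint ranges: [-2.76, 2.76], [-0.86, 1.69], [-1.03, 1.26], [-2.2, 2.34], [-1.47, 1.5], [-3.14, 3.14]. Speed limits (rad/s): [2.57, 2.57, 3.14, 3.14, 3.14, 3.14].

## Interface

Orientations are given as [roll, pitch, yaw] about the fixed x, y, z axes, in that order (R = Rz(yaw) Ry(pitch) Rx(roll)).
In Python, from rig import r gives the robot as it stands.
- The arm moves only by the tool handwheel, called after ">>>" as name(argument=value, ...), one argument or row to a line, values as JSON. Schema: {"type":"object","properties":{"segments":{"type":"object","properties":{"motion":{"type":"array","items":{"type":"array","items":{"type":"number"},"minItems":5,"maxItems":5},"minItems":1,"maxItems":10}},"additionalProperties":false,"required":["motion"]},"grip_force":{"type":"number"},"only":{"type":"string"},"quiet":{"type":"boolean"},"lines":{"type":"string"}},"required":["segments"],"additionalProperties":false}. segments is an object whose key "motion" holds a list of rows, 1 to 10 of them, each of 5 numbers: the finger opening in m, then dx, dy, dz in parts of the range, where 1.0 means 0.8 m, then a turn about the tool's z in normalised numbers (1 is pi rad); each row is the pose to reach, as a shift and turn from the pose commanded when the call began, along the tool's axes at that moment; what a row does not reach only later rows make up. A row lasts 1/12 s, in which the tool goes at most 0.0417 m and 0.125 rad, less where a joint would pass 70% of its speed; a pose out of reach is approached as far as the arm can. The fingers move at their own pace and stop on an object; grip_force is the grip in N (left out, the last holds). Time passes only in rows, so rows that do not move let the fingers close. The tool returns the time, the measured TCP pose, the force, the opening and the grip force at its end. only (a regular expression) keeps the lines of the reply that match it, lines (a string "A,B") keeps lines A to B, and quiet returns only ok. A shift or turn number past 1, either way, is cut back to 1. Input that does not fit is refused with a message, and nothing moves.
- r.state(): the state, without advancing time (a new reading comes with each control period).
- r.camera(name): name is "scene" or "top" or "wrist"; returns a dict with "pixels" (420x560x3 uint8, red, green, blue), "range_z" (420x560 float32, m along the optical axis (not along the pixel's ray), 0 where there is no reading), "intrinsics" (3x3 intrinsics, pixels), "R" (3x3) and "t" (3): a world point X has camera coordinates R X + t; the wrist camera has in their place "tool_from_camera" (4x4, takes a point from camera to tool coordinates, whose origin is the TCP and whose axes are the flange's). Camera axes: x right, y down, z forward; pixel columns grow to the right and rows downward; lengths in m; the calibration is good to about 2 mm. The wrist camera is an equidistant fisheye: a pixel r from the principal point sees the ray r / f radians off the axis. A picture is of the moment at which its call begins: read the wrist's pose just before it.
- r.close_job(): hands the job in; it is judged then, once.
Trained networks look in a picture, given as the dict that the camera call returned (one of the last four; its "shot" number tells which), for a name from the list of things; names that differ only in an ending like _2 or _b are one class to them, and where a whole thing is asked for, a point or a joint stands for the part that bears it (a point fixed in the world has none). Each returns a list of dicts, best first, with "p" (0 to 1); they miss things now and then, are a little off and sometimes report something else, mostly with a low value. They report only what shows in the picture. A call takes as long as a camera call.
- r.trace(picture, thing): "region" (420x560 bool, what is visible of it) and "uv" ([column, row] in pixels, amid what is visible of it).
The state is a dict: "time_s": time; "joint_pos": joint angles; "joint_vel": joint speeds; "effort": joint torques, N m; "ee_pos": TCP position; "eef_rot": TCP orientation; "force": force on the tool from outside, world axes, zero at the start; "ft_torque": the same for the moment, N m; "gripper_width": finger opening in m; "grip_force": force on a finger pad.
Only numpy, scipy, OpenCV 4.12 (cv2) and the standard library are available. Lean on these libraries where they do the work, as an engineer would, in place of code of your own. Each camera call takes 0.05 s, during which the arm holds its last target. There are 200 camera calls.

## Working session

There is one attempt and no reset: what is moved stays moved. The work goes in short steps, Python scripts to look and compute and a tool call to move; the robot and the scene stay as the last step left them, time stands still between calls to the robot, and variables do not carry over. Pictures are saved under pics/ and viewed, at most 14 in all, crops included, and the job is handed in when it is done.

```bash
mkdir -p pics; ls
```

Create h.py:
```python
from rig import r
import numpy as np, cv2
def cloud(c):
    K=np.array(c["intrinsics"]);z=c["range_z"];v,u=np.mgrid[:z.shape[0],:z.shape[1]]
    P=np.stack([(u-K[0,2])/K[0,0]*z,(v-K[1,2])/K[1,1]*z,z],-1)
    W=(P-np.array(c["t"]))@np.array(c["R"]); W[z<=0]=np.nan
    return W
def save(c,n): cv2.imwrite("pics/%s.png"%n,c["pixels"][:,:,::-1])
```

Run:
```python
from h import *
s=r.state();print({k:np.round(v,3) for k,v in s.items()})
for n in("top","scene"):
    c=r.camera(n);save(c,n);W=cloud(c);print(n,-np.array(c["R"]).T@c["t"])
    for t in "haematoxylin eosin dewax rinse alcohol slide_box timer brush_beaker wax_block tray".split():
        for d in r.trace(c,t)[:2]:
            p=W[d["region"]];p=p[~np.isnan(p[:,0])]
            top=p[p[:,2]>np.percentile(p[:,2],95)-.006]
            print(t,round(d["p"],2),np.round(d["uv"]),len(p),"topmid",np.round((top.min(0)+top.max(0))/2,3),"topmean",top.mean(0).round(3),"ext",p.min(0).round(3),p.max(0).round(3))
```

```text
pics
{'time_s': np.float64(0.0), 'joint_pos': array([1.174, 0.314, 0.045, 1.304, 0.   , 1.431]), 'joint_vel': array([-0.   ,  0.002, -0.002, -0.001, -0.   , -0.002]), 'effort': array([-0.0000e+00, -4.8063e+01,  2.9853e+01,  2.0000e-02, -0.0000e+00,
        0.0000e+00]), 'ee_pos': array([0.146, 0.556, 0.23 ]), 'eef_rot': array([-3.14 , -0.   ,  2.885]), 'force': array([-0.608,  0.505,  0.005]), 'ft_torque': array([ 0.021, -0.037,  0.043]), 'grip_force': np.float64(0.0), 'gripper_width': np.float64(0.085)}
top [0.46214815 0.00911372 0.93554099]
haematoxylin 0.95 [213. 170.] 708 topmid [0.639 0.106 0.098] topmean [0.639 0.106 0.098] ext [0.611 0.078 0.001] [0.666 0.134 0.102]
eosin 0.81 [276. 180.] 648 topmid [ 0.614 -0.035  0.098] topmean [ 0.614 -0.035  0.098] ext [ 0.587 -0.063  0.002] [ 0.66  -0.007  0.102]
dewax 0.57 [101. 286.] 935 topmid [0.396 0.346 0.095] topmean [0.396 0.346 0.095] ext [ 0.368  0.318 -0.001] [0.424 0.407 0.099]
rinse 0.76 [ 96. 219.] 837 topmid [0.536 0.356 0.095] topmean [0.536 0.356 0.095] ext [0.51  0.329 0.003] [0.561 0.382 0.099]
rinse 0.33 [417. 140.] 83
[... 1893 characters left out ...]
[ 0.443 -0.321  0.024]
timer 0.89 [162. 333.] 1470 topmid [ 0.711 -0.37   0.024] topmean [ 0.713 -0.372  0.023] ext [ 0.653 -0.41  -0.002] [ 0.748 -0.327  0.028]
brush_beaker 0.9 [449. 200.] 1316 topmid [0.714 0.349 0.112] topmean [0.714 0.341 0.109] ext [ 0.59   0.314 -0.002] [0.745 0.532 0.135]
wax_block 0.42 [251. 198.] 163 topmid [ 0.396 -0.012  0.014] topmean [ 0.396 -0.012  0.013] ext [ 0.364 -0.038 -0.001] [0.417 0.008 0.018]
tray 0.69 [307. 230.] 10664 topmid [0.58  0.044 0.06 ] topmean [0.592 0.033 0.025] ext [ 0.393 -0.185 -0.002] [0.736 0.285 0.099]
tray 0.69 [250. 196.] 116 topmid [ 0.397 -0.013  0.014] topmean [ 0.398 -0.013  0.014] ext [ 0.375 -0.034  0.001] [0.415 0.003 0.018]
```

View pics/top.png

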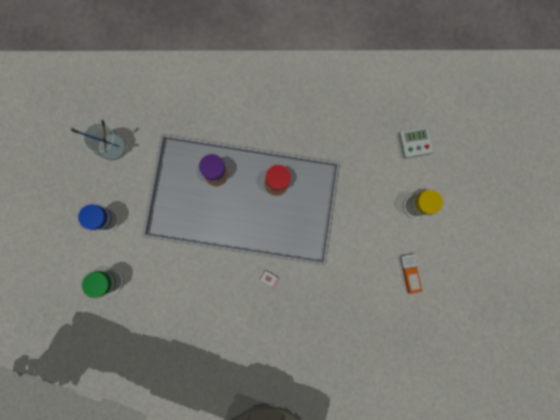

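View pics/scene.png

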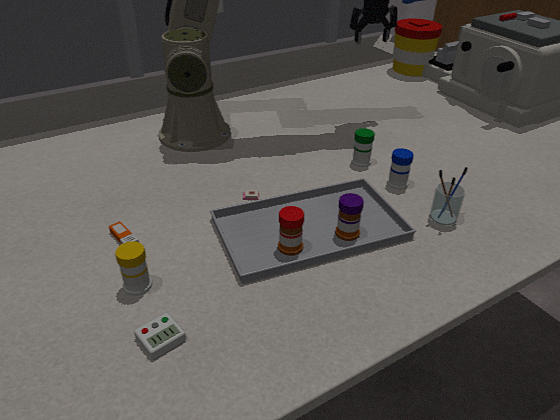

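Run:
```python
from h import *
c=r.camera("top");W=cloud(c)
H=np.array([.640,.106]);E=np.array([.615,-.035]);d=H-E;L=np.linalg.norm(d);d/=L
n=np.array([d[1],-d[0]]);print("L",L,"rowyaw",np.arctan2(-d[0],d[1]),n)
rot=d[1]
C=(H+E)/2-.05*n;print("centre",C)
for nm,k in(("rinse",0),("dewax",144),("alcohol",-144)):print(nm,((H+E)/2+d*k/1000).round(4))
print("box",(C+d*.144-.05*n).round(4))
d_=r.trace(c,"tray")[0];m=d_["region"]&(W[...,2]<.035)&(W[...,2]>.015)
print("tray rect",cv2.minAreaRect(W[m][:,:2].astype(np.float32)*1000))
d_=r.trace(c,"slide_box")[0];p=W[d_["region"]];p=p[p[:,2]>.014]
print("boxrect",cv2.minAreaRect(p[:,:2].astype(np.float32)*1000))
```

```text
L 0.14319916200872126 rowyaw -0.17548126032038108 [ 0.98464263 -0.17458203]
centre [0.57826787 0.0442291 ]
rinse [0.6275 0.0355]
dewax [0.6526 0.1773]
alcohol [ 0.6024 -0.1063]
box [0.5542 0.1947]
tray rect ((578.184814453125, 44.51902770996094), (423.478759765625, 242.9792022705078), 80.04177856445312)
boxrect ((398.64752197265625, -343.2734680175781), (89.72028350830078, 33.14292907714844), 10.513028144836426)
```

The pictures agree with the networks. In the top view, violet is at (213,168), red (278,178), green (97,285), blue (92,217), yellow (430,202), and the slide box at (412,273) with its white cap at the far end. The tray centre from the row matches the rim fit, and heights are as expected from both views.

Create d.py:
```python
# prints tool-axis shifts from current pose to given targets x,y,z,yaw
import sys; from h import *
s=r.state();p=np.array(s["ee_pos"]);y=s["eef_rot"][2];print("t",s["time_s"].round(1),"pos",p.round(4),"yaw",round(y,4),"w",s["gripper_width"].round(3))
X=np.array([np.cos(y),np.sin(y),0]);Y=np.array([np.sin(y),-np.cos(y),0])
for a in sys.argv[1:]:
    g=np.array(eval(a),float);e=g[:3]-p;print(a,"->",np.round([e@X,e@Y,-e[2],-((g[3]-y+np.pi)%(2*np.pi)-np.pi)],4))
```

```bash
python3 d.py .537,.357,.17,1.396 .537,.357,.06,1.396
```

```text
Traceback (most recent call last):
  File "d.py", line 3, in <module>
    s=r.state();p=np.array(s["ee_pos"]);y=s["eef_rot"][2];print("t",s["time_s"].round(1),"pos",p.round(4),"yaw",round(y,4),"w",s["gripper_width"].round(3))
                                                                    ^^^^^^^^^^^^^^^^^
AttributeError: 'float' object has no attribute 'round'
```

```bash
sed -i 's/s\["time_s"\].round(1)/round(float(s["time_s"]),1)/;s/s\["gripper_width"\].round(3)/round(float(s["gripper_width"]),3)/' d.py
python3 d.py .537,.357,.17,1.396 .537,.357,.06,1.396
```

```text
t 1.2 pos [0.1461 0.5562 0.2313] yaw 2.8848 w 0.086
.537,.357,.17,1.396 -> [-0.4287 -0.0934  0.0613  1.4888]
.537,.357,.06,1.396 -> [-0.4287 -0.0934  0.1713  1.4888]
```

The rows are not in the units I measure in: shifts go in shares of 0.8 m and turns go in shares of pi rad. I convert before sending: -0.429 m / 0.8 = -0.5363, -0.093 m / 0.8 = -0.1163, 1.489 rad / 3.1416 = 0.474.

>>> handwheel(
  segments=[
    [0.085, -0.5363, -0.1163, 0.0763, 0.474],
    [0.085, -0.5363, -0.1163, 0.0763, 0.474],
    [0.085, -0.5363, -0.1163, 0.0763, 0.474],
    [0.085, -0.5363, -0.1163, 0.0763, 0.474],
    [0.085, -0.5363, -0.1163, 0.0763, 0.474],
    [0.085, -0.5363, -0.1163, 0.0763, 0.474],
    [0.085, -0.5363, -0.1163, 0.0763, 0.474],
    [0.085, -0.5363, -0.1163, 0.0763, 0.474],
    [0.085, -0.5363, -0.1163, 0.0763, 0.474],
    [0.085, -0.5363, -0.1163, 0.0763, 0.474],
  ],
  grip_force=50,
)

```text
refused: segments: the value is not of type 'object' (schema: type "object"). Nothing was moved.
```

The call was refused and nothing moved: it wants an object with the rows under "motion". Same move again in that form.

>>> handwheel(
  segments={"motion": [[0.085, -0.5363, -0.1163, 0.0763, 0.474], [0.085, -0.5363, -0.1163, 0.0763, 0.474], [0.085, -0.5363, -0.1163, 0.0763, 0.474], [0.085, -0.5363, -0.1163, 0.0763, 0.474], [0.085, -0.5363, -0.1163, 0.0763, 0.474], [0.085, -0.5363, -0.1163, 0.0763, 0.474], [0.085, -0.5363, -0.1163, 0.0763, 0.474], [0.085, -0.5363, -0.1163, 0.0763, 0.474], [0.085, -0.5363, -0.1163, 0.0763, 0.474], [0.085, -0.5363, -0.1163, 0.0763, 0.474]]},
  grip_force=50,
)

```text
time_s: 2.08
ee_pos: [0.5156, 0.3679, 0.1738]
eef_rot: [3.141, -0.0, 1.628]
force: [1.0, 1.1, -0.6]
gripper_width: 0.085
grip_force: 0.0
```

```bash
python3 d.py .537,.357,.17,1.396
```

```text
t 2.1 pos [0.5156 0.3679 0.1738] yaw 1.6285 w 0.085
.537,.357,.17,1.396 -> [-0.0121  0.0207  0.0038  0.2325]
```

Converted, 0.021 m / 0.8 = 0.0263, -0.012 m / 0.8 = -0.015, 0.232 rad / 3.1416 = 0.0738.

>>> handwheel(
  segments={"motion": [[0.085, -0.015, 0.0263, 0.005, 0.0738], [0.085, -0.015, 0.0263, 0.005, 0.0738], [0.085, -0.015, 0.0263, 0.005, 0.0738], [0.085, -0.015, 0.0263, 0.005, 0.0738]]},
)

```text
time_s: 2.42
ee_pos: [0.5356, 0.3582, 0.1697]
eef_rot: [-3.141, 0.0, 1.405]
force: [-1.1, -0.4, 0.0]
gripper_width: 0.0854
grip_force: 0.0
```

```bash
python3 d.py .537,.357,.17,1.396 .537,.357,.06,1.396
```

```text
t 2.4 pos [0.5356 0.3582 0.1697] yaw 1.4052 w 0.085
.537,.357,.17,1.396 -> [-0.001   0.0015 -0.0003  0.0092]
.537,.357,.06,1.396 -> [-0.001   0.0015  0.1097  0.0092]
```

Run:
```python
from h import *
s=r.state();c=r.camera("wrist");save(c,"w1");K=np.array(c["intrinsics"]);T=np.array(c["tool_from_camera"]);print(np.round(T,3),s["eef_rot"])
from scipy.spatial.transform import Rotation as Ro
R=Ro.from_euler("xyz",s["eef_rot"]).as_matrix()
for d in r.trace(c,"rinse")[:2]:
    m=d["region"];v,u=np.nonzero(m);z=c["range_z"][m]
    x=(u-K[0,2])/K[0,0];y=(v-K[1,2])/K[1,1];th=np.hypot(x,y);k=np.tan(th)/np.maximum(th,1e-9)
    P=np.stack([x*k*z,y*k*z,z],1);P=P[z>0];Q=(P@T[:3,:3].T+T[:3,3])@R.T+s["ee_pos"]
    t=Q[Q[:,2]>np.percentile(Q[:,2],95)-.006];print(round(d["p"],2),((t.min(0)+t.max(0))/2).round(4),t.min(0).round(3),t.max(0).round(3))
```

```text
[[ 0.001 -0.949 -0.314  0.081]
 [ 1.     0.001 -0.    -0.   ]
 [ 0.001 -0.314  0.949 -0.142]
 [ 0.     0.     0.     1.   ]] [-3.14080512e+00  1.92376888e-04  1.40515705e+00]
0.85 [0.536  0.3596 0.0929] [0.509 0.332 0.089] [0.563 0.387 0.096]
```

Converted, 0.11 m / 0.8 = 0.1375, 0.1 m / 0.8 = 0.125.

>>> handwheel(
  segments={"motion": [[0.085, 0, 0, 0.0438, 0], [0.085, 0, 0, 0.0875, 0], [0.085, 0, 0, 0.125, 0], [0.085, 0, 0, 0.1375, 0], [0.085, 0, 0, 0.1375, 0], [0.04, 0, 0, 0.1375, 0], [0.04, 0, 0, 0.1375, 0], [0.04, 0, 0, 0.1375, 0], [0.04, 0, 0, 0.1375, 0], [0.04, 0, 0, 0.1375, 0]]},
  grip_force=50,
)

```text
time_s: 3.35
ee_pos: [0.5372, 0.3597, 0.063]
eef_rot: [3.138, -0.003, 1.403]
force: [-1.1, -0.0, 7.6]
gripper_width: 0.0526
grip_force: 52.8
```

```bash
python3 d.py .6275,.0355,.18,1.396
```

```text
t 3.4 pos [0.5372 0.3597 0.063 ] yaw 1.4032 w 0.053
.6275,.0355,.18,1.396 -> [-0.3046  0.1431 -0.117   0.0072]
```

Converted, -0.2 m / 0.8 = -0.25, -0.12 m / 0.8 = -0.15.

>>> handwheel(
  segments={"motion": [[0.04, 0, 0, -0.025, 0], [0.04, 0, 0, -0.075, 0], [0.04, 0, 0, -0.125, 0], [0.04, 0, 0, -0.15, 0], [0.04, -0.0375, 0.0175, -0.15, 0], [0.04, -0.0813, 0.0375, -0.15, 0], [0.04, -0.125, 0.0588, -0.15, 0], [0.04, -0.1688, 0.0788, -0.15, 0], [0.04, -0.2125, 0.1, -0.15, 0], [0.04, -0.25, 0.1175, -0.15, 0]]},
)

```text
time_s: 4.18
ee_pos: [0.5955, 0.1432, 0.1808]
eef_rot: [3.14, 0.0, 1.402]
force: [0.9, 0.1, -2.5]
gripper_width: 0.0523
grip_force: 53.5
```

```bash
python3 d.py .6275,.0355,.18,1.396
```

```text
t 4.2 pos [0.5955 0.1432 0.1808] yaw 1.4022 w 0.052
.6275,.0355,.18,1.396 -> [-0.1008  0.0496  0.0008  0.0062]
```

Converted, -0.1 m / 0.8 = -0.125, 0.049 m / 0.8 = 0.0613, 0.006 rad / 3.1416 = 0.0019.

>>> handwheel(
  segments={"motion": [[0.04, -0.0375, 0.0188, 0, 0.0019], [0.04, -0.075, 0.0375, 0, 0.0019], [0.04, -0.1125, 0.0563, 0, 0.0019], [0.04, -0.125, 0.0613, 0, 0.0019], [0.04, -0.125, 0.0613, 0, 0.0019], [0.04, -0.125, 0.0613, 0, 0.0019]]},
)

```text
time_s: 4.68
ee_pos: [0.6265, 0.0382, 0.1802]
eef_rot: [3.142, -0.001, 1.395]
force: [-0.1, -0.1, -2.0]
gripper_width: 0.0525
grip_force: 53.5
```

```bash
python3 d.py .6275,.0355,.066,1.396
```

Create w.py:
```python
# wrist view: cap top centres and extents
import sys; from h import *
from scipy.spatial.transform import Rotation as Ro
s=r.state();c=r.camera("wrist");K=np.array(c["intrinsics"]);T=np.array(c["tool_from_camera"])
R=Ro.from_euler("xyz",s["eef_rot"]).as_matrix()
for n in sys.argv[1:]:
  for d in r.trace(c,n)[:1]:
    m=d["region"];v,u=np.nonzero(m);z=c["range_z"][m]
    x=(u-K[0,2])/K[0,0];y=(v-K[1,2])/K[1,1];th=np.hypot(x,y);k=np.tan(th)/np.maximum(th,1e-9)
    P=np.stack([x*k*z,y*k*z,z],1)[z>0];Q=(P@T[:3,:3].T+T[:3,3])@R.T+s["ee_pos"]
    t=Q[Q[:,2]>np.percentile(Q[:,2],95)-.006];print(n,round(d["p"],2),((t.min(0)+t.max(0))/2).round(4),t.min(0).round(3),t.max(0).round(3))
```

```bash
python3 w.py haematoxylin eosin rinse
```

```text
t 4.7 pos [0.6265 0.0382 0.1802] yaw 1.3951 w 0.053
.6275,.0355,.066,1.396 -> [-0.0025  0.0014  0.1142 -0.0009]
haematoxylin 0.74 [0.6392 0.1066 0.0963] [0.612 0.079 0.093] [0.666 0.134 0.1  ]
rinse 0.58 [0.6264 0.0381 0.2101] [0.6   0.011 0.207] [0.653 0.065 0.214]
```

Converted, 0.111 m / 0.8 = 0.1388, 0.03 m / 0.8 = 0.0375.

>>> handwheel(
  segments={"motion": [[0.04, -0.0025, 0.0013, 0.0375, 0], [0.04, -0.0025, 0.0013, 0.075, 0], [0.04, -0.0025, 0.0013, 0.1063, 0], [0.04, -0.0025, 0.0013, 0.125, 0], [0.04, -0.0025, 0.0013, 0.1338, 0], [0.04, -0.0025, 0.0013, 0.1388, 0], [0.04, -0.0025, 0.0013, 0.1388, 0], [0.04, -0.0025, 0.0013, 0.1388, 0]]},
)

```text
time_s: 5.55
ee_pos: [0.628, 0.0371, 0.0701]
eef_rot: [3.14, -0.0, 1.397]
force: [0.5, -0.3, -2.4]
gripper_width: 0.0527
grip_force: 53.5
```

```bash
python3 d.py
```

```text
t 5.5 pos [0.628  0.0371 0.0701] yaw 1.3975 w 0.053
```

Converted, 0.004 m / 0.8 = 0.005, 0.003 m / 0.8 = 0.0038.

>>> handwheel(
  segments={"motion": [[0.04, 0, 0, 0.0025, 0], [0.04, 0, 0, 0.0038, 0], [0.04, 0, 0, 0.005, 0], [0.04, 0, 0, 0.005, 0]]},
)

```text
time_s: 5.88
ee_pos: [0.6278, 0.0366, 0.0661]
eef_rot: [3.14, -0.0, 1.397]
force: [-0.8, -0.4, 2.3]
gripper_width: 0.0524
grip_force: 53.7
```

>>> handwheel(
  segments={"motion": [[0.04, 0, 0, 0.0013, 0], [0.04, 0, 0, 0.0013, 0]]},
)

```text
time_s: 6.05
ee_pos: [0.6278, 0.0366, 0.066]
eef_rot: [3.139, -0.0, 1.397]
force: [-3.3, 0.2, 8.4]
gripper_width: 0.0526
grip_force: 54.5
```

Converted, -0.115 m / 0.8 = -0.1438, -0.07 m / 0.8 = -0.0875.

>>> handwheel(
  segments={"motion": [[0.085, 0, 0, 0, 0], [0.085, 0, 0, 0, 0], [0.085, 0, 0, 0, 0], [0.085, 0, 0, 0, 0], [0.085, 0, 0, -0.0375, 0], [0.085, 0, 0, -0.0875, 0], [0.085, 0, 0, -0.1313, 0], [0.085, 0, 0, -0.1438, 0], [0.085, 0, 0, -0.1438, 0]]},
)

```text
time_s: 6.8
ee_pos: [0.6297, 0.0366, 0.1832]
eef_rot: [3.134, -0.001, 1.397]
force: [0.2, 0.3, -0.4]
gripper_width: 0.0851
grip_force: 0.0
```

```bash
python3 d.py .397,.346,.17,1.396; python3 w.py haematoxylin eosin rinse
```

```text
t 6.8 pos [0.6297 0.0366 0.1832] yaw 1.3968 w 0.085
.397,.346,.17,1.396 -> [ 0.2645 -0.2827  0.0132  0.0008]
haematoxylin 0.7 [0.6395 0.1071 0.0966] [0.613 0.08  0.093] [0.666 0.134 0.1  ]
eosin 0.65 [ 0.6149 -0.0243  0.0964] [ 0.588 -0.061  0.092] [0.642 0.012 0.1  ]
rinse 0.89 [0.6263 0.0362 0.0959] [0.599 0.009 0.092] [0.653 0.063 0.099]
```

Converted, -0.283 m / 0.8 = -0.3538, 0.265 m / 0.8 = 0.3313.

>>> handwheel(
  segments={"motion": [[0.085, 0.3313, -0.3538, 0.0125, 0], [0.085, 0.3313, -0.3538, 0.0125, 0], [0.085, 0.3313, -0.3538, 0.0125, 0], [0.085, 0.3313, -0.3538, 0.0125, 0], [0.085, 0.3313, -0.3538, 0.0125, 0], [0.085, 0.3313, -0.3538, 0.0125, 0], [0.085, 0.3313, -0.3538, 0.0125, 0], [0.085, 0.3313, -0.3538, 0.0125, 0], [0.085, 0.3313, -0.3538, 0.0125, 0], [0.085, 0.3313, -0.3538, 0.0125, 0]]},
)

```text
time_s: 7.83
ee_pos: [0.3896, 0.3492, 0.1669]
eef_rot: [-3.137, 0.002, 1.401]
force: [0.5, -0.1, -0.2]
gripper_width: 0.0851
grip_force: 0.0
```

>>> handwheel(
  segments={"motion": [[0.085, 0, 0, 0, 0], [0.085, 0, 0, 0, 0]]},
)

```text
time_s: 8.0
ee_pos: [0.3933, 0.3466, 0.1675]
eef_rot: [-3.14, 0.002, 1.399]
force: [0.3, -0.1, 0.1]
gripper_width: 0.0847
grip_force: 0.0
```

```bash
python3 d.py .397,.346,.06,1.396; python3 w.py dewax
```

```text
t 8.0 pos [0.3933 0.3466 0.1675] yaw 1.3989 w 0.085
.397,.346,.06,1.396 -> [1.000e-04 3.800e-03 1.075e-01 2.900e-03]
dewax 0.73 [0.3954 0.3481 0.0932] [0.368 0.321 0.089] [0.422 0.375 0.097]
```

Converted, 0.107 m / 0.8 = 0.1338, 0.098 m / 0.8 = 0.1225.

>>> handwheel(
  segments={"motion": [[0.085, 0.0013, 0.0025, 0.0438, 0], [0.085, 0.0013, 0.0025, 0.0875, 0], [0.085, 0.0013, 0.0025, 0.1225, 0], [0.085, 0.0013, 0.0025, 0.1338, 0], [0.085, 0.0013, 0.0025, 0.1338, 0], [0.04, 0.0013, 0.0025, 0.1338, 0], [0.04, 0.0013, 0.0025, 0.1338, 0], [0.04, 0.0013, 0.0025, 0.1338, 0], [0.04, 0.0013, 0.0025, 0.1338, 0], [0.04, 0.0013, 0.0025, 0.1338, 0]]},
  grip_force=50,
)

```text
time_s: 8.93
ee_pos: [0.398, 0.3482, 0.0642]
eef_rot: [3.138, -0.003, 1.397]
force: [-0.7, -0.6, 7.2]
gripper_width: 0.0529
grip_force: 52.2
```

```bash
python3 d.py .6526,.1773,.18,1.396
```

```text
t 8.9 pos [0.398  0.3482 0.0642] yaw 1.3968 w 0.053
.6526,.1773,.18,1.396 -> [-0.1243  0.2804 -0.1158  0.0008]
```

Converted, 0.23 m / 0.8 = 0.2875, -0.12 m / 0.8 = -0.15.

>>> handwheel(
  segments={"motion": [[0.04, 0, 0, -0.025, 0], [0.04, 0, 0, -0.075, 0], [0.04, 0, 0, -0.125, 0], [0.04, -0.0125, 0.025, -0.15, 0], [0.04, -0.0313, 0.0688, -0.15, 0], [0.04, -0.05, 0.1125, -0.15, 0], [0.04, -0.0688, 0.1563, -0.15, 0], [0.04, -0.0875, 0.2, -0.15, 0], [0.04, -0.1063, 0.2438, -0.15, 0], [0.04, -0.125, 0.2875, -0.15, 0]]},
)

```text
time_s: 9.77
ee_pos: [0.6069, 0.2079, 0.1824]
eef_rot: [3.141, -0.0, 1.397]
force: [0.0, 0.7, -2.5]
gripper_width: 0.0527
grip_force: 54.0
```

>>> handwheel(
  segments={"motion": [[0.04, -0.0175, 0.0375, 0, 0], [0.04, -0.0275, 0.0575, 0, 0], [0.04, -0.03, 0.0638, 0, 0], [0.04, -0.03, 0.0638, 0, 0], [0.04, -0.03, 0.0638, 0, 0]]},
)

```text
time_s: 10.18
ee_pos: [0.651, 0.1768, 0.1817]
eef_rot: [-3.14, -0.0, 1.397]
force: [-0.2, 0.3, -3.0]
gripper_width: 0.0527
grip_force: 54.0
```

```bash
python3 d.py .6524,.1775,.071,1.396; python3 w.py haematoxylin dewax
```

```text
t 10.2 pos [0.651  0.1768 0.1817] yaw 1.3968 w 0.053
.6524,.1775,.071,1.396 -> [0.0009 0.0013 0.1107 0.0008]
dewax 0.84 [0.6506 0.1768 0.2109] [0.623 0.15  0.207] [0.678 0.204 0.215]
```

Converted, 0.111 m / 0.8 = 0.1388, 0.107 m / 0.8 = 0.1338.

>>> handwheel(
  segments={"motion": [[0.04, 0.0013, 0.0013, 0.0375, 0], [0.04, 0.0013, 0.0013, 0.075, 0], [0.04, 0.0013, 0.0013, 0.1063, 0], [0.04, 0.0013, 0.0013, 0.125, 0], [0.04, 0.0013, 0.0013, 0.1338, 0], [0.04, 0.0013, 0.0013, 0.1388, 0], [0.04, 0.0013, 0.0013, 0.1388, 0], [0.04, 0.0013, 0.0013, 0.1388, 0]]},
)

```text
time_s: 11.0
ee_pos: [0.6535, 0.1779, 0.0724]
eef_rot: [3.14, -0.001, 1.397]
force: [0.4, 0.8, -2.6]
gripper_width: 0.0526
grip_force: 54.0
```

>>> handwheel(
  segments={"motion": [[0.04, 0, 0, 0.0025, 0], [0.04, 0, 0, 0.0038, 0], [0.04, 0, 0, 0.005, 0], [0.04, 0, 0, 0.005, 0]]},
)

```text
time_s: 11.33
ee_pos: [0.6533, 0.1774, 0.0675]
eef_rot: [3.141, -0.0, 1.397]
force: [-0.7, 0.4, -1.7]
gripper_width: 0.0528
grip_force: 54.2
```

Converted, 0.001 m / 0.8 = 0.0013.

>>> handwheel(
  segments={"motion": [[0.04, 0, 0, 0.0013, 0], [0.04, 0, 0, 0.0013, 0], [0.04, 0, 0, 0.0013, 0]]},
)

```text
time_s: 11.58
ee_pos: [0.6533, 0.1775, 0.0673]
eef_rot: [3.14, -0.001, 1.397]
force: [-2.7, 0.8, 6.0]
gripper_width: 0.0527
grip_force: 54.5
```

Converted, -0.115 m / 0.8 = -0.1438, -0.105 m / 0.8 = -0.1313.

>>> handwheel(
  segments={"motion": [[0.085, 0, 0, 0, 0], [0.085, 0, 0, 0, 0], [0.085, 0, 0, 0, 0], [0.085, 0, 0, 0, 0], [0.085, 0, 0, -0.0375, 0], [0.085, 0, 0, -0.0875, 0], [0.085, 0, 0, -0.1313, 0], [0.085, 0, 0, -0.1438, 0], [0.085, 0, 0, -0.1438, 0]]},
)

```text
time_s: 12.33
ee_pos: [0.6554, 0.1778, 0.1856]
eef_rot: [3.134, -0.003, 1.397]
force: [-0.0, 0.9, 0.6]
gripper_width: 0.085
grip_force: 0.0
```

```bash
python3 d.py .556,-.362,.17,1.396; python3 w.py haematoxylin dewax
```

```text
t 12.3 pos [0.6554 0.1778 0.1856] yaw 1.3968 w 0.085
.556,-.362,.17,1.396 -> [-0.5488 -0.0044  0.0156  0.0008]
haematoxylin 0.55 [0.6392 0.1164 0.0958] [0.612 0.08  0.092] [0.666 0.153 0.099]
dewax 0.58 [0.6515 0.1778 0.0959] [0.625 0.151 0.092] [0.678 0.205 0.099]
```

Converted, -0.4 m / 0.8 = -0.5, -0.004 m / 0.8 = -0.005.

>>> handwheel(
  segments={"motion": [[0.085, -0.5, -0.005, 0, 0], [0.085, -0.5, -0.005, 0, 0], [0.085, -0.5, -0.005, 0, 0], [0.085, -0.5, -0.005, 0, 0], [0.085, -0.5, -0.005, 0, 0], [0.085, -0.5, -0.005, 0, 0], [0.085, -0.5, -0.005, 0, 0], [0.085, -0.5, -0.005, 0, 0], [0.085, -0.5, -0.005, 0, 0], [0.085, -0.5, -0.005, 0, 0]]},
)

```text
time_s: 13.32
ee_pos: [0.5774, -0.2192, 0.1781]
eef_rot: [-3.138, -0.0, 1.394]
force: [0.6, 0.4, -0.7]
gripper_width: 0.0852
grip_force: 0.0
```

>>> handwheel(
  segments={"motion": [[0.085, -0.05, 0, 0.0125, 0], [0.085, -0.1, 0, 0.0175, 0], [0.085, -0.15, 0, 0.0175, 0], [0.085, -0.1725, 0, 0.0175, 0], [0.085, -0.1813, 0, 0.0175, 0], [0.085, -0.1813, 0, 0.0175, 0], [0.085, -0.1813, 0, 0.0175, 0]]},
)

```text
time_s: 13.9
ee_pos: [0.5542, -0.3575, 0.1655]
eef_rot: [-3.139, -0.002, 1.397]
force: [-0.3, 0.0, -0.5]
gripper_width: 0.085
grip_force: 0.0
```

```bash
python3 d.py .556,-.362,.06,1.396; python3 w.py alcohol
```

```text
t 13.9 pos [ 0.5542 -0.3575  0.1655] yaw 1.3968 w 0.085
.556,-.362,.06,1.396 -> [-0.0041  0.0026  0.1055  0.0008]
alcohol 0.67 [ 0.5554 -0.3637  0.0929] [ 0.528 -0.391  0.089] [ 0.582 -0.336  0.096]
```

Converted, 0.105 m / 0.8 = 0.1313, 0.098 m / 0.8 = 0.1225.

>>> handwheel(
  segments={"motion": [[0.085, -0.0063, 0.0025, 0.0438, 0], [0.085, -0.0063, 0.0025, 0.0875, 0], [0.085, -0.0063, 0.0025, 0.1225, 0], [0.085, -0.0063, 0.0025, 0.1313, 0], [0.085, -0.0063, 0.0025, 0.1313, 0], [0.04, -0.0063, 0.0025, 0.1313, 0], [0.04, -0.0063, 0.0025, 0.1313, 0], [0.04, -0.0063, 0.0025, 0.1313, 0], [0.04, -0.0063, 0.0025, 0.1313, 0], [0.04, -0.0063, 0.0025, 0.1313, 0]]},
  grip_force=50,
)

```text
time_s: 14.83
ee_pos: [0.5572, -0.3649, 0.065]
eef_rot: [3.137, 0.002, 1.397]
force: [0.1, 0.9, 6.3]
gripper_width: 0.0525
grip_force: 52.3
```

```bash
python3 d.py .6024,-.1063,.18,1.396
```

```text
t 14.8 pos [ 0.5572 -0.3649  0.065 ] yaw 1.397 w 0.052
.6024,-.1063,.18,1.396 -> [ 2.625e-01 -2.000e-04 -1.150e-01  1.000e-03]
```

Converted, 0.24 m / 0.8 = 0.3, 0.22 m / 0.8 = 0.275.

>>> handwheel(
  segments={"motion": [[0.04, 0, 0, -0.025, 0], [0.04, 0, 0, -0.075, 0], [0.04, 0, 0, -0.125, 0], [0.04, 0.0375, 0, -0.15, 0], [0.04, 0.0875, 0, -0.15, 0], [0.04, 0.1375, 0, -0.15, 0], [0.04, 0.1875, 0, -0.15, 0], [0.04, 0.2375, 0, -0.15, 0], [0.04, 0.275, 0, -0.15, 0], [0.04, 0.3, 0, -0.15, 0]]},
)

```text
time_s: 15.67
ee_pos: [0.5975, -0.1243, 0.1829]
eef_rot: [3.141, -0.001, 1.399]
force: [0.9, -0.2, -1.9]
gripper_width: 0.0528
grip_force: 53.5
```

>>> handwheel(
  segments={"motion": [[0.04, 0.0188, 0, 0, 0], [0.04, 0.0275, 0, 0, 0], [0.04, 0.0275, 0, 0, 0], [0.04, 0.0275, 0, 0, 0], [0.04, 0.0275, 0, 0, 0]]},
)

```text
time_s: 16.08
ee_pos: [0.601, -0.1073, 0.1819]
eef_rot: [3.141, 0.0, 1.395]
force: [0.3, -0.3, -2.4]
gripper_width: 0.0525
grip_force: 53.5
```

```bash
python3 d.py .6023,-.1062,.072,1.396; python3 w.py eosin alcohol
```

```text
t 16.1 pos [ 0.601  -0.1073  0.1819] yaw 1.3952 w 0.053
.6023,-.1062,.072,1.396 -> [ 0.0013  0.0011  0.1099 -0.0008]
eosin 0.66 [ 0.6146 -0.0346  0.0964] [ 0.588 -0.061  0.093] [ 0.642 -0.008  0.1  ]
alcohol 0.96 [ 0.6003 -0.1065  0.2101] [ 0.573 -0.134  0.206] [ 0.628 -0.079  0.214]
```

Converted, 0.11 m / 0.8 = 0.1375, 0.107 m / 0.8 = 0.1338.

>>> handwheel(
  segments={"motion": [[0.04, 0.0013, 0.0013, 0.0375, 0], [0.04, 0.0013, 0.0013, 0.075, 0], [0.04, 0.0013, 0.0013, 0.1063, 0], [0.04, 0.0013, 0.0013, 0.125, 0], [0.04, 0.0013, 0.0013, 0.1338, 0], [0.04, 0.0013, 0.0013, 0.1375, 0], [0.04, 0.0013, 0.0013, 0.1375, 0], [0.04, 0.0013, 0.0013, 0.1375, 0]]},
)

```text
time_s: 16.9
ee_pos: [0.6031, -0.1057, 0.0731]
eef_rot: [3.14, 0.0, 1.396]
force: [-0.0, -1.3, -2.5]
gripper_width: 0.0529
grip_force: 53.5
```

>>> handwheel(
  segments={"motion": [[0.04, 0, 0, 0.0025, 0], [0.04, 0, 0, 0.0038, 0], [0.04, 0, 0, 0.005, 0], [0.04, 0, 0, 0.005, 0], [0.04, 0, 0, 0.005, 0]]},
)

```text
time_s: 17.32
ee_pos: [0.6023, -0.1051, 0.0682]
eef_rot: [3.141, -0.0, 1.397]
force: [-1.2, -1.1, -2.0]
gripper_width: 0.0526
grip_force: 53.5
```

Converted, 0.001 m / 0.8 = 0.0013.

>>> handwheel(
  segments={"motion": [[0.04, 0, 0, 0.0013, 0], [0.04, 0, 0, 0.0013, 0], [0.04, 0, 0, 0.0013, 0]]},
)

```text
time_s: 17.57
ee_pos: [0.6023, -0.1051, 0.068]
eef_rot: [3.141, 0.0, 1.397]
force: [-2.5, 1.3, 5.0]
gripper_width: 0.0527
grip_force: 54.1
```

Converted, -0.115 m / 0.8 = -0.1438, -0.105 m / 0.8 = -0.1313.

>>> handwheel(
  segments={"motion": [[0.085, 0, 0, 0, 0], [0.085, 0, 0, 0, 0], [0.085, 0, 0, 0, 0], [0.085, 0, 0, 0, 0], [0.085, 0, 0, -0.0375, 0], [0.085, 0, 0, -0.0875, 0], [0.085, 0, 0, -0.1313, 0], [0.085, 0, 0, -0.1438, 0], [0.085, 0, 0, -0.1438, 0]]},
)

```text
time_s: 18.32
ee_pos: [0.6047, -0.1059, 0.1861]
eef_rot: [3.134, 0.001, 1.397]
force: [0.6, -0.2, -0.5]
gripper_width: 0.085
grip_force: 0.0
```

```bash
python3 d.py .3985,-.343,.14,.183; python3 w.py eosin alcohol
```

```text
t 18.3 pos [ 0.6047 -0.1059  0.1861] yaw 1.3968 w 0.085
.3985,-.343,.14,.183 -> [-0.2693 -0.162   0.0461  1.2138]
eosin 0.56 [ 0.6147 -0.0349  0.0963] [ 0.588 -0.062  0.093] [ 0.642 -0.007  0.1  ]
alcohol 0.62 [ 0.6007 -0.1036  0.096 ] [ 0.574 -0.131  0.092] [ 0.628 -0.077  0.1  ]
```

Converted, -0.269 m / 0.8 = -0.3363, -0.162 m / 0.8 = -0.2025, 1.214 rad / 3.1416 = 0.3864.

>>> handwheel(
  segments={"motion": [[0.085, -0.3363, -0.2025, 0.0575, 0.3864], [0.085, -0.3363, -0.2025, 0.0575, 0.3864], [0.085, -0.3363, -0.2025, 0.0575, 0.3864], [0.085, -0.3363, -0.2025, 0.0575, 0.3864], [0.085, -0.3363, -0.2025, 0.0575, 0.3864], [0.085, -0.3363, -0.2025, 0.0575, 0.3864], [0.085, -0.3363, -0.2025, 0.0575, 0.3864], [0.085, -0.3363, -0.2025, 0.0575, 0.3864], [0.085, -0.3363, -0.2025, 0.0575, 0.3864], [0.085, -0.3363, -0.2025, 0.0575, 0.3864]]},
)

```text
time_s: 19.3
ee_pos: [0.3934, -0.3421, 0.1331]
eef_rot: [-3.137, 0.002, 0.173]
force: [-0.1, -0.3, 0.5]
gripper_width: 0.085
grip_force: 0.0
```

>>> handwheel(
  segments={"motion": [[0.085, 0, 0, 0, 0], [0.085, 0, 0, 0, 0], [0.085, 0, 0, 0, 0]]},
)

```text
time_s: 19.55
ee_pos: [0.3957, -0.3412, 0.1348]
eef_rot: [-3.14, 0.001, 0.186]
force: [-0.4, 0.0, -0.4]
gripper_width: 0.0849
grip_force: 0.0
```

```bash
python3 d.py .3985,-.343,.004,.183
```

Add to w.py:
```python
    if n=="slide_box": t=Q[Q[:,2]>.013].astype(np.float32);print(cv2.minAreaRect(t[:,:2]*1000))
```

```bash
python3 w.py slide_box
```

```text
t 19.6 pos [ 0.3957 -0.3412  0.1348] yaw 0.1856 w 0.085
.3985,-.343,.004,.183 -> [0.0024 0.0023 0.1308 0.0026]
slide_box 0.97 [ 0.3978 -0.3425  0.0185] [ 0.353 -0.364  0.015] [ 0.443 -0.321  0.022]
((397.91314697265625, -343.575927734375), (89.89330291748047, 30.971357345581055), 10.069506645202637)
```

Converted, 0.131 m / 0.8 = 0.1638, 0.124 m / 0.8 = 0.155.

>>> handwheel(
  segments={"motion": [[0.085, 0.0025, 0.0025, 0.0438, 0], [0.085, 0.0025, 0.0025, 0.0875, 0], [0.085, 0.0025, 0.0025, 0.1313, 0], [0.085, 0.0025, 0.0025, 0.155, 0], [0.085, 0.0025, 0.0025, 0.1638, 0], [0.085, 0.0025, 0.0025, 0.1638, 0], [0.085, 0.0025, 0.0025, 0.1638, 0]]},
  grip_force=25,
)

```text
time_s: 20.23
ee_pos: [0.3989, -0.3438, 0.0055]
eef_rot: [3.141, -0.0, 0.184]
force: [-0.6, -0.7, -0.4]
gripper_width: 0.085
grip_force: 0.0
```

>>> handwheel(
  segments={"motion": [[0.02, 0, 0, 0, 0], [0.02, 0, 0, 0, 0], [0.02, 0, 0, 0, 0], [0.02, 0, 0, 0, 0], [0.02, 0, 0, 0, 0], [0.02, 0, 0, 0, 0], [0.02, 0, 0, 0, 0]]},
  grip_force=25,
)

```text
time_s: 20.82
ee_pos: [0.3989, -0.3441, 0.0058]
eef_rot: [3.14, -0.001, 0.183]
force: [-0.8, 0.2, 6.0]
gripper_width: 0.0296
grip_force: 26.2
```

```bash
python3 d.py
```

```text
t 20.8 pos [ 0.3989 -0.3441  0.0058] yaw 0.1828 w 0.03
```

Converted, -0.13 m / 0.8 = -0.1625, -0.1 m / 0.8 = -0.125.

>>> handwheel(
  segments={"motion": [[0.02, 0, 0, -0.025, 0], [0.02, 0, 0, -0.075, 0], [0.02, 0, 0, -0.125, 0], [0.02, 0, 0, -0.1625, 0], [0.02, 0, 0, -0.1625, 0]]},
)

```text
time_s: 21.23
ee_pos: [0.4011, -0.3466, 0.1416]
eef_rot: [3.132, -0.006, 0.183]
force: [0.6, -0.6, -0.3]
gripper_width: 0.0296
grip_force: 25.4
```

```bash
python3 d.py .49,-.05,.135,.79 .5579,.1943,.135,1.396
```

```text
t 21.2 pos [ 0.4011 -0.3466  0.1416] yaw 0.1829 w 0.03
.49,-.05,.135,.79 -> [ 0.1414 -0.2755  0.0066 -0.6071]
.5579,.1943,.135,1.396 -> [ 0.2526 -0.5034  0.0066 -1.2131]
```

Converted, -0.345 m / 0.8 = -0.4313, -0.31 m / 0.8 = -0.3875, -0.88 rad / 3.1416 = -0.2801.

>>> handwheel(
  segments={"motion": [[0.02, 0.025, -0.0375, 0, -0.0223], [0.02, 0.0438, -0.0813, 0, -0.0509], [0.02, 0.0625, -0.125, 0, -0.0796], [0.02, 0.085, -0.1688, 0, -0.1082], [0.02, 0.1063, -0.2125, 0, -0.1369], [0.02, 0.1275, -0.2563, 0, -0.1655], [0.02, 0.15, -0.3, 0, -0.1942], [0.02, 0.1713, -0.3438, 0, -0.2228], [0.02, 0.1938, -0.3875, 0, -0.2515], [0.02, 0.215, -0.4313, 0, -0.2801]]},
)

```text
time_s: 22.07
ee_pos: [0.5048, 0.0289, 0.1345]
eef_rot: [-3.141, 0.0, 1.067]
force: [0.5, 0.3, -1.1]
gripper_width: 0.0291
grip_force: 25.5
```

```bash
python3 d.py .5579,.1943,.135,1.396
```

```text
t 22.1 pos [0.5048 0.0289 0.1345] yaw 1.0673 w 0.029
.5579,.1943,.135,1.396 -> [ 0.1705 -0.0333 -0.0005 -0.3287]
```

Converted, 0.168 m / 0.8 = 0.21, 0.16 m / 0.8 = 0.2, -0.329 rad / 3.1416 = -0.1047.

>>> handwheel(
  segments={"motion": [[0.02, 0.0438, -0.0088, 0, -0.0223], [0.02, 0.0875, -0.0175, 0, -0.0446], [0.02, 0.1313, -0.025, 0, -0.0668], [0.02, 0.175, -0.0338, 0, -0.0891], [0.02, 0.2, -0.0388, 0, -0.1019], [0.02, 0.21, -0.0413, 0, -0.1047], [0.02, 0.21, -0.0413, 0, -0.1047], [0.02, 0.21, -0.0413, 0, -0.1047], [0.02, 0.21, -0.0413, 0, -0.1047]]},
)

```text
time_s: 22.82
ee_pos: [0.5571, 0.1885, 0.1345]
eef_rot: [-3.14, 0.001, 1.39]
force: [0.4, 0.2, 0.1]
gripper_width: 0.0296
grip_force: 25.4
```

```bash
python3 d.py .5579,.1943,.02,1.396; python3 w.py slide_box dewax haematoxylin
```

```text
t 22.8 pos [0.5571 0.1885 0.1345] yaw 1.39 w 0.03
.5579,.1943,.02,1.396 -> [ 0.0058 -0.0002  0.1145 -0.006 ]
slide_box 0.56 [0.5571 0.1877 0.147 ] [0.534 0.142 0.143] [0.58  0.233 0.151]
((556.7483520507812, 188.8931427001953), (89.92548370361328, 31.925477981567383), 79.42789459228516)
dewax 0.56 [0.6501 0.1778 0.0961] [0.623 0.151 0.092] [0.677 0.205 0.1  ]
haematoxylin 0.84 [0.6365 0.1431 0.1435] [0.607 0.094 0.092] [0.666 0.192 0.195]
```

Converted, 0.12 m / 0.8 = 0.15, 0.003 m / 0.8 = 0.0038, -0.006 rad / 3.1416 = -0.0019.

>>> handwheel(
  segments={"motion": [[0.02, 0.0038, 0, 0.0438, -0.0019], [0.02, 0.0038, 0, 0.0875, -0.0019], [0.02, 0.0038, 0, 0.1188, -0.0019], [0.02, 0.0038, 0, 0.1375, -0.0019], [0.02, 0.0038, 0, 0.1475, -0.0019], [0.02, 0.0038, 0, 0.15, -0.0019], [0.02, 0.0038, 0, 0.15, -0.0019], [0.02, 0.0038, 0, 0.15, -0.0019]]},
)

```text
time_s: 23.68
ee_pos: [0.5594, 0.1927, 0.0163]
eef_rot: [3.14, -0.001, 1.397]
force: [-0.2, 0.3, -0.3]
gripper_width: 0.0293
grip_force: 25.4
```

>>> handwheel(
  segments={"motion": [[0.02, 0, 0, 0.0025, 0], [0.02, 0, 0, 0.005, 0], [0.02, 0, 0, 0.0063, 0], [0.02, 0, 0, 0.0063, 0], [0.02, 0, 0, 0.0063, 0]]},
)

```text
time_s: 24.1
ee_pos: [0.5583, 0.1928, 0.0101]
eef_rot: [3.141, -0.0, 1.398]
force: [0.2, 0.0, -1.2]
gripper_width: 0.0293
grip_force: 25.4
```

Converted, 0.001 m / 0.8 = 0.0013.

>>> handwheel(
  segments={"motion": [[0.02, 0, 0, 0.0013, 0], [0.02, 0, 0, 0.0013, 0], [0.02, 0, 0, 0.0013, 0]]},
)

```text
time_s: 24.35
ee_pos: [0.5582, 0.1928, 0.0089]
eef_rot: [-3.142, -0.0, 1.398]
force: [-0.2, 0.4, 0.0]
gripper_width: 0.0294
grip_force: 25.4
```

>>> handwheel(
  segments={"motion": [[0.02, 0, 0, 0.0013, 0], [0.02, 0, 0, 0.0013, 0], [0.02, 0, 0, 0.0013, 0]]},
)

```text
time_s: 24.6
ee_pos: [0.5583, 0.1927, 0.0088]
eef_rot: [3.141, -0.0, 1.398]
force: [-2.8, -0.3, 6.2]
gripper_width: 0.0295
grip_force: 26.2
```

Contact is made. I'll open modestly (60 mm), rise straight up, retreat clear of the top view and check.

>>> handwheel(
  segments={"motion": [[0.06, 0, 0, 0, 0], [0.06, 0, 0, 0, 0], [0.06, 0, 0, 0, 0], [0.06, 0, 0, 0, 0], [0.06, 0, 0, -0.025, 0], [0.06, 0, 0, -0.075, 0], [0.06, 0, 0, -0.125, 0], [0.06, 0, 0, -0.175, 0], [0.06, 0, 0, -0.225, 0], [0.06, 0, 0, -0.25, 0]]},
)

```text
time_s: 25.43
ee_pos: [0.56, 0.1931, 0.2134]
eef_rot: [3.135, -0.003, 1.398]
force: [0.6, 0.0, -0.1]
gripper_width: 0.0599
grip_force: 0.0
```

>>> handwheel(
  segments={"motion": [[0.06, 0.0375, -0.0375, 0, 0], [0.06, 0.075, -0.075, 0, 0], [0.06, 0.1125, -0.1125, 0, 0], [0.06, 0.15, -0.15, 0, 0], [0.06, 0.1875, -0.1875, 0, 0], [0.06, 0.2125, -0.2125, 0, 0], [0.06, 0.2125, -0.2125, 0, 0], [0.06, 0.2125, -0.2125, 0, 0]]},
)

```text
time_s: 26.1
ee_pos: [0.4188, 0.3907, 0.2078]
eef_rot: [3.142, 0.0, 1.402]
force: [-1.0, -0.3, -0.4]
gripper_width: 0.0599
grip_force: 0.0
```

Run:
```python
from h import *
C=np.array([.5783,.0444]);a=-.1755;n=np.array([np.cos(a),np.sin(a)]);d=np.array([-np.sin(a),np.cos(a)])
for cam in("top","scene"):
    c=r.camera(cam);save(c,cam+"2");W=cloud(c)
    for t in "haematoxylin eosin dewax rinse alcohol slide_box timer brush_beaker wax_block".split():
        for q in r.trace(c,t)[:1]:
            p=W[q["region"]];p=p[~np.isnan(p[:,0])]
            top=p[p[:,2]>np.percentile(p[:,2],95)-.006];m=(top.min(0)+top.max(0))/2
            print(cam,t,round(q["p"],2),m.round(4),"tray",round((m[:2]-C)@n,4),round((m[:2]-C)@d,4))
            if t=="slide_box":print(cv2.minAreaRect(top[:,:2].astype(np.float32)*1000))
```

```text
top haematoxylin 0.71 [0.6392 0.106  0.098 ] tray 0.0492 0.0713
top eosin 0.69 [ 0.6142 -0.0352  0.0985] tray 0.0492 -0.0721
top rinse 0.76 [0.6252 0.036  0.0981] tray 0.0477 -0.0001
top alcohol 0.74 [ 0.6006 -0.1037  0.0977] tray 0.0478 -0.142
top slide_box 0.65 [0.558  0.1915 0.0238] tray -0.0457 0.1413
((557.292236328125, 191.77911376953125), (88.96781158447266, 31.493942260742188), 78.68383026123047)
top timer 0.92 [ 0.7083 -0.3704  0.0239] tray 0.2005 -0.3857
top brush_beaker 0.82 [0.708  0.3517 0.1222] tray 0.074 0.3252
top wax_block 0.55 [ 0.3932 -0.0128  0.013 ] tray -0.1722 -0.0887
scene haematoxylin 0.75 [0.6416 0.1062 0.0979] tray 0.0516 0.0719
scene eosin 0.87 [ 0.617  -0.035   0.0976] tray 0.052 -0.0714
scene dewax 0.69 [0.6533 0.175  0.098 ] tray 0.0511 0.1417
scene rinse 0.74 [0.6287 0.0358 0.0978] tray 0.0512 0.0003
scene alcohol 0.82 [ 0.6041 -0.1045  0.0978] tray 0.0514 -0.1421
scene slide_box 0.5 [0.5547 0.1876 0.0239] tray -0.0482 0.1369
((555.3549194335938, 186.92442321777344), (74.62327575683594, 11.948251724243164), 81.93345642089844)
scene timer 0.7 [ 0.7115 -0.372   0.0237] tray 0.2039 -0.3867
scene brush_beaker 0.96 [0.7088 0.353  0.1238] tray 0.0746 0.3266
scene wax_block 0.5 [ 0.3953 -0.0126  0.0126] tray -0.1702 -0.088
```

View pics/top2.png

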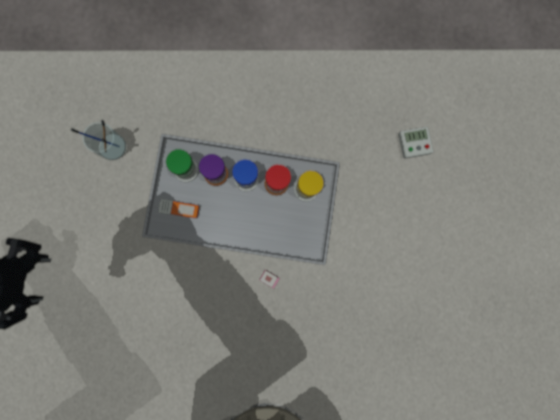

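View pics/scene2.png

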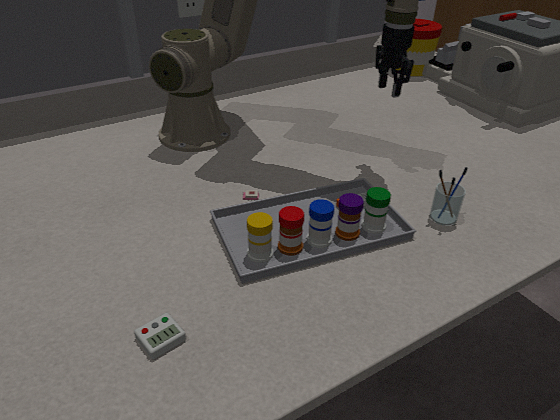

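The five jars stand upright in one row, from green (179,162) to yellow (311,184) in the top view. The box lies flat at (184,209) in front of green and parallel to the row, and the bystanders haven't moved. I'm handing it in.

```bash
python3 -c "from rig import r;print(r.close_job())"
```

```text
the job is handed in; nothing more can be done
None
```

The job is handed in at about 26 s robot time: the final camera views show all five jars upright in one evenly spaced row, with the slide box flat in front of the green jar and nothing else moved, but no verdict was shown at hand-in.

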